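Tap a brush-back facing home, nip it in the locking clamp and release it

ROBOT

A 7-joint arm with a two-finger parallel gripper is mounted at the origin on the work surface. World frame = base frame: x ahead of the robot, y to its left, z up, the work surface at z = 0. Lengths are in m, angles in rad, forces in N, time in s.
With the tool pointing down it reaches from about 0.4 to 0.85 m from the base axis. Payload 10.4 kg.
Tool frame: the origin (TCP) lies between the finger pads; the fingertips stand ahead of it and the grasp point (between the pads) lies 6 mm ahead of it (finger_overhang is the z of the fingertips in the tool frame, in m); z points along the fingers, y is the direction in which the jaws open and shut (so a half turn about z gives the same grasp; the last joint's range is limited). The gripper opens to 85 mm and grips with 20 to 120 N. Pads are 22 mm wide; open, the fingers measure 114 mm over their backs; the gripper's body (76 mm by 85 mm) begins 54 mm behind the grasp point. The pads swing forward as they close: fully open they stand 13 mm farther back than shut.
Start: joints at [1.196, 0.332, -0.065, 1.46, 0.022, 1.35, -0.088], TCP at [0.215, -0.587, 0.256] pointing down, gripper open.
Joint ranges: [-2.6, 2.6], [-0.5, 2.12], [-1.47, 1.34], [0.16, 2.42], [-1.27, 4.41], [0.06, 2.06], [-2.6, 2.6]. Speed limits (rad/s): [2.22, 2.22, 2.79, 2.79, 3.14, 3.14, 3.14].

INTERFACE

Orientations are given as a unit quaternion [x, y, z, w].
In Python, from workcell import * gives the robot as it stands.
- The arm moves only by the shell command python3 -m creep 'ROWS' [FORCE]. ROWS is JSON, a list of rows, each a list of 7 numbers: the turn, a rotation vector about the tool's x, y, z in rad, then the shift along the tool's x, y, z in mm, then the closure in counts, from 0 (fully open) to 255 (shut). In form: [[wx, wy, wz, dx, dy, dz, claw], ...]. A call has 1 to 8 rows; each row shifts and turns the commanded pose from where the row before left it, along the tool's axes as they then stand; what a row does not reach is not made up. A row lasts 1/10 s, in which the tool goes at most 50 mm and 8.59 degrees, less where a joint would pass 70% of its speed; a pose out of reach is approached as far as the arm can. A call is refused whole if a number of a shift passes 50 or a number of a turn 0.15, either way. A call with a gripper value outside its range is refused whole. The fingers move at their own pace and stop on an object; FORCE is the grip in N (left out, the last holds). Time passes only in rows, so rows that do not move let the fingers close. It gives the time, the measured TCP pose, the force and the opening at its end, in the units of the state.
- get_obs(): the state, without advancing time (a new reading comes with each control period).
- camera(name): name is "scene" or "top"; returns (picture, depth): 480x640x3 uint8, blue, green, red; 480x640 float32, m along the optical axis (not along the pixel's ray), 0 where there is no reading.
- camera_model(name): a dict with "camera_matrix" (3x3 intrinsics, pixels), "k1" (the pictures are not rectified: a ray, as slopes to the right and down, at radius r is drawn at 1 + k1 r^2 times it, then the intrinsics apply), "R" (3x3) and "t" (3): a world point X has camera coordinates R X + t. Camera axes: x right, y down, z forward; pixel columns grow to the right and rows downward; lengths in m; the calibration is good to about 2 mm. A picture is of the moment at which its call begins. camera_model takes no time and is no camera call.
- hand_in(): hands the job in, once; it reports no verdict.
The state is a dict: "clock": time; "joint_pos": joint angles; "joint_velocities": joint speeds; "tau": joint torques, N m; "position": TCP position; "ee_rot": TCP orientation; "ft_force": force on the tool from outside, world axes, zero at the start; "torque": the same for the moment, N m; "grip_width": opening from 0.0 (shut) to 1.0 (fully open).
Only numpy, scipy, OpenCV 4.12 (cv2) and the standard library are available. Lean on these libraries where they do the work, as an engineer would, in place of code of your own. Each camera call takes 0.05 s, during which the arm holds its last target.

TASK

In the gluing jig, a thin dark facing lies on the pale block of a brush back, ready glued but sticking out at one end: with the mallet (not the fingers) tap it gently along until it meets the stop at the other end and is flush with the block, and lay the mallet back flat on the bench. Then push the locking clamp's handle down until it snaps over centre and holds by itself on the facing, leave it locked and untouched for at least three seconds while the glue grabs, and lift the tail of its release lever to free it, so that the clamp springs fully open with the facing still home. Leave the other things on the bench where they are.

Things in the scene. Friction and masses are not known exactly. Their poses are not given: they have to be found in the camera images.
- jig: Gluing jig screwed to the bench: plywood base (x -175 to 110, y -125 to 125, 15 mm thick), wooden cradle, and a steel locking clamp built like locking pliers. Origin on the bench under the clamp's main pivot; x runs from the clamp's handle to the work, y along the work to the end stop, z up. The clamp lies in the plane y = 0, is up to 34 mm wide and, near x = 0, about 125 mm high
- facing: Thin facing board, dark wood, 50 x 220 x 8 mm, about 0.06 kg, loose on the block (z 37 to 45 mm in the jig), long along the jig's y, centred on x = 70 mm. Rails (tops at z = 41 mm, from y = -85 to 100 mm) leave it 1 mm of play each side; its near end stands clear of them. Origin at the centre of its underside
- facing_end (a point): Middle of the facing's near end face (the end away from the stop, the one to tap); at the start it sticks out 12 to 35 mm beyond the block's end; home, it is at y = -110 mm in the jig, z = 41 mm
- block_end (a point): Middle of the near end face of the pale block under the facing (50 x 220 x 22 mm, 0.17 kg, loose on the base, z = 15 to 37 mm); it is already against the stop, y = -110 mm in the jig
- jig_stop (a point): Middle of the face of the steel end stop, at y = 110 mm in the jig, where it cannot be seen: a steel lip covers it (underside at z = 55 mm, from y = 82 mm on)
- mallet_grip (a point): Grip point on the handle (15 mm wide, 22 mm high, flat sided) of the small wooden mallet, 55 mm from the middle of its head, 20 mm above the bench as it lies. x runs along the handle to the head, y along the head, z up. The handle reaches from 19 to 155 mm behind the middle of the head. About 0.15 kg in all
- mallet_head (a point): Middle of the mallet's head, a block 38 mm (along the handle) x 75 mm (between its two striking faces, its y axis) x 40 mm high; same axes as mallet_grip
- handle_end (a point): Place to push the clamp's handle: on top of the steel handle (22 mm wide), 12 mm from its end; in the jig at x about -142 mm, 168 mm above the bench with the clamp open, 95 mm when locked. It moves almost straight down; a push of 6 to 10 N carries it over centre, where it snaps down by itself; it is stopped hard there
- clamp_handle (a joint): Angle of the handle against the jaw, rad: 0 fully open (a spring holds it there), about 0.925 locked over centre against its stop; dead centre is near 0.84, short of which it springs back open
- clamp_jaw (a joint): Angle of the clamp's jaw, rad: 0 fully open (pad about 25 mm above the facing), about 0.34 locked
- pad_foot: Round rubber foot, 26 mm across, of the clamp's sprung spindle, the part that presses on the facing above x = 70, y = 0 of the jig, with some 20 to 30 N when locked; origin at the centre of its underside
- lever_tail (a point): Middle of the release lever's tail, a flat steel tab 16 mm wide, 6 mm thick, 36 mm long (along the jig's x), sticking out behind the handle's end; in the jig at x about -174 mm, 73 mm above the bench when locked, 168 mm when open. Free at both sides and below. Pinch its sides from above and lift; when the lock breaks, tail and handle spring up by some 95 mm, nearly straight
- release_lever (a joint): Angle of the release lever against the handle, rad: 0 at rest, grows as its tail is lifted towards the handle; with the clamp locked, 0.2 to 0.25 (tail up about 30 mm, 3 to 6 N) breaks the lock
- bench_brush: Bystander: finished bench brush with a grey fibre body, 260 x 52 mm, up to 65 mm high, lying on its fibres
- glue_bottle: Bystander: small white bottle, 42 mm across, 115 mm high, standing near the stop end of the jig
- try_square: Bystander: try square, dark wooden stock and steel blade, 170 x 90 mm, lying flat
- card_tube: Bystander: cardboard tube, 96 mm across, 225 mm high, standing at the left
- basket: Bystander: round basket, 175 mm across, 65 mm high, at the left
- mallet: The mallet; origin at the middle of the underside of its head as it lies, axes as mallet_grip
Mind the look-alikes: they are no part of the job. Leave any red look-alike of the mallet alone. Leave any yellow look-alike of the facing alone.

How it is judged:
By the outcome, as a careful person would: the job done as asked, in the order asked, and still so for the second after the job is handed in, with the robot touching nothing.
It also fails if it takes over 72 s, if anything falls off the work surface, if the arm or the gripper's body presses on something with over 40 N, if the wrist force passes 120 N, or if a joint passes its speed limit or range.

## Working session

There is one attempt and no reset: what is moved stays moved. The work goes in short steps, Python scripts to look and compute and a shell command to move; the robot and the scene stay as the last step left them, time stands still between calls to the robot, and variables do not carry over. Pictures are saved under pics/ and viewed, and the job is handed in when it is done.

```bash
ls; mkdir -p pics; python3 - <<'E'
from workcell import *
import cv2,numpy as np
o=get_obs();print({k:np.round(v,3).tolist() for k,v in o.items()})
for n in("scene","top"):
    p,d=camera(n);cv2.imwrite(f"pics/{n}0.png",p);np.save(f"pics/{n}0.npy",d)
    m=camera_model(n);print(n,m)
E
```

```text
pics
{'clock': 0.0, 'joint_pos': [1.196, 0.333, -0.065, 1.461, 0.022, 1.35, -0.089], 'joint_velocities': [0.001, 0.001, 0.001, -0.0, 0.0, 0.0, -0.0], 'tau': [-0.001, -62.544, 0.049, -39.16, 0.016, 0.01, -0.0], 'position': [0.215, -0.586, 0.256], 'ee_rot': [0.985, 0.175, -0.0, -0.001], 'ft_force': [0.563, -0.059, -0.328], 'torque': [-0.022, 0.091, 0.018], 'grip_width': 1.001}
scene {'camera_matrix': array([[447.72168299,   0.        , 311.6695942 ],
       [  0.        , 447.72168299, 234.72977009],
       [  0.        ,   0.        ,   1.        ]]), 'k1': -0.07352668515273936, 'R': array([[ 0.82895215,  0.55924208, -0.00930734],
       [ 0.32181277, -0.49049404, -0.80984698],
       [-0.45746571,  0.66832917, -0.58656734]]), 't': array([-0.38464875, -0.08462089,  1.57439066])}
top {'camera_matrix': array([[461.24591041,   0.        , 325.90565111],
       [  0.        , 461.24591041, 241.82807343],
       [  0.        ,   0.        ,   1.        ]]), 'k1': -0.10271578937958632, 'R': array([[-0.01085412, -0.99994002,  0.00146501],
       [-0.97705672,  0.01029406, -0.21273034],
       [ 0.2127025 , -0.0037404 , -0.97710985]]), 't': array([-0.07521171,  0.51941638,  1.21913333])}
```

View pics/scene0.png

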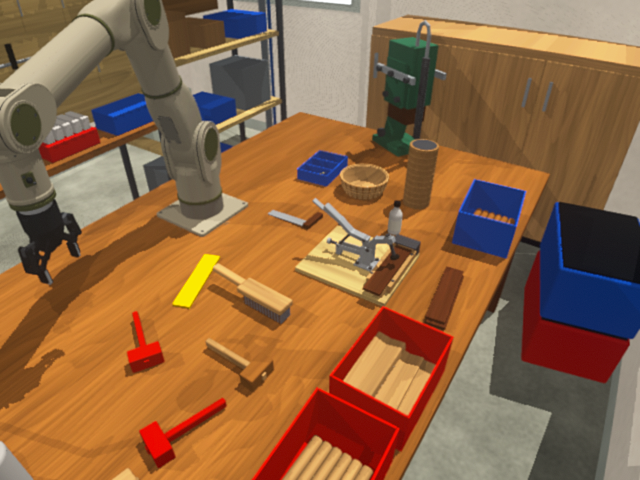

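View pics/top0.png

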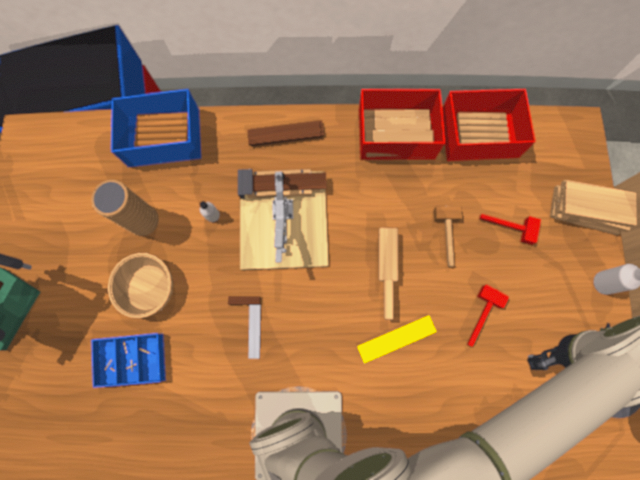

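```bash
cat > h.py <<'E'
from workcell import *
import cv2,numpy as np
def ray(n,u,v):
    m=camera_model(n);K=m["camera_matrix"]
    p=cv2.undistortPoints(np.array([[[u,v]]],float),K,np.array([m["k1"],0,0,0,0.]))[0,0]
    d=m["R"].T@np.array([p[0],p[1],1]);c=-m["R"].T@m["t"];return c,d
def atz(n,u,v,z):
    c,d=ray(n,u,v);return c+d*(z-c[2])/d[2]
def dep(n,u,v,D):
    c,d=ray(n,u,v);z=D[int(round(v)),int(round(u))];return c+d*z
def two(a,b):
    c1,d1=ray("scene",*a);c2,d2=ray("top",*b)
    d1/=np.linalg.norm(d1);d2/=np.linalg.norm(d2)
    s=np.linalg.lstsq(np.c_[d1,-d2],c2-c1,rcond=None)[0]
    P=c1+s[0]*d1;Q=c2+s[1]*d2;return (P+Q)/2,np.linalg.norm(P-Q)
def proj(n,X):
    m=camera_model(n);return cv2.projectPoints(np.array(X,float).reshape(-1,1,3),cv2.Rodrigues(m["R"])[0],m["t"],m["camera_matrix"],np.array([m["k1"],0,0,0,0.]))[0][:,0]
def crop(p,x,y,w,h,s,f):
    q=cv2.resize(p[y:y+h,x:x+w],None,fx=s,fy=s,interpolation=cv2.INTER_CUBIC)
    for i in range(0,w,10): cv2.putText(q,str(x+i),(i*s,8),0,.3,(255,255,0),1);cv2.line(q,(i*s,10),(i*s,14),(255,255,0),1)
    for i in range(0,h,10): cv2.putText(q,str(y+i),(0,i*s+4),0,.3,(255,255,0),1);cv2.line(q,(20,i*s),(24,i*s),(255,255,0),1)
    cv2.imwrite(f,q)
E
python3 - <<'E'
from h import *
t=cv2.imread("pics/top0.png");s=cv2.imread("pics/scene0.png")
crop(t,225,160,115,115,5,"pics/c1.png");crop(t,420,195,75,80,7,"pics/c2.png")
crop(s,290,190,140,115,5,"pics/c3.png");crop(s,195,325,90,75,7,"pics/c4.png")
E
```

```text
(no output)
```

View pics/c1.png

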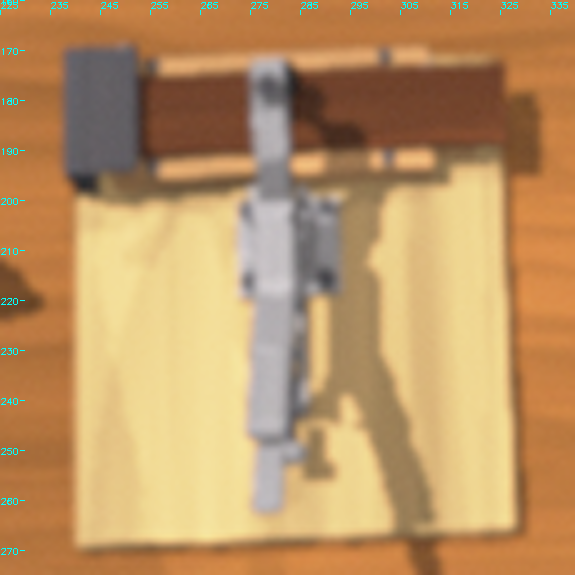

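View pics/c2.png

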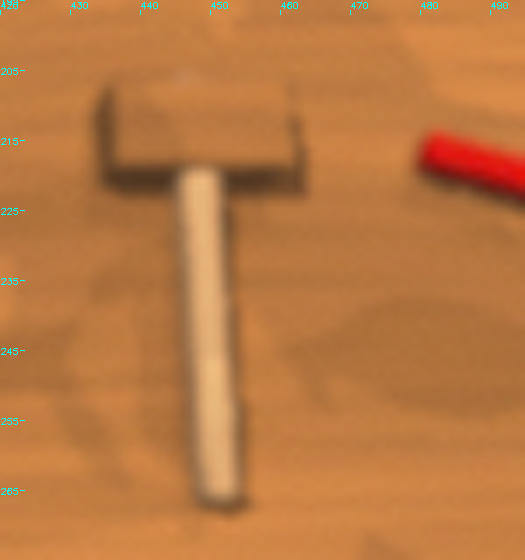

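View pics/c3.png

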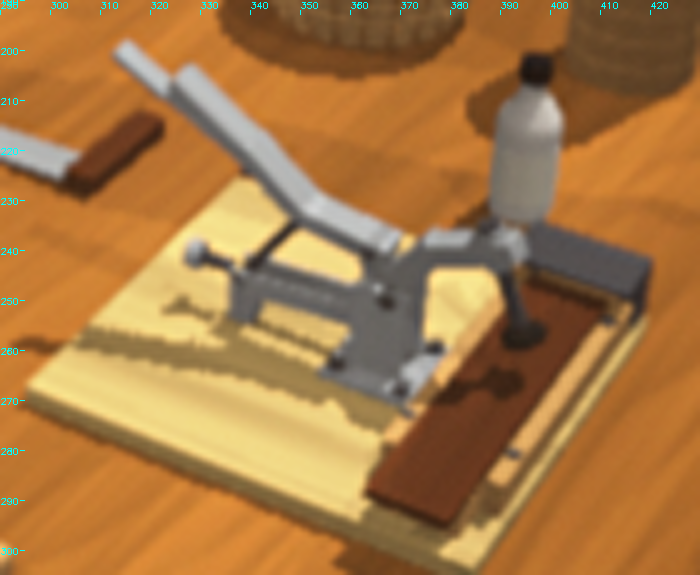

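View pics/c4.png

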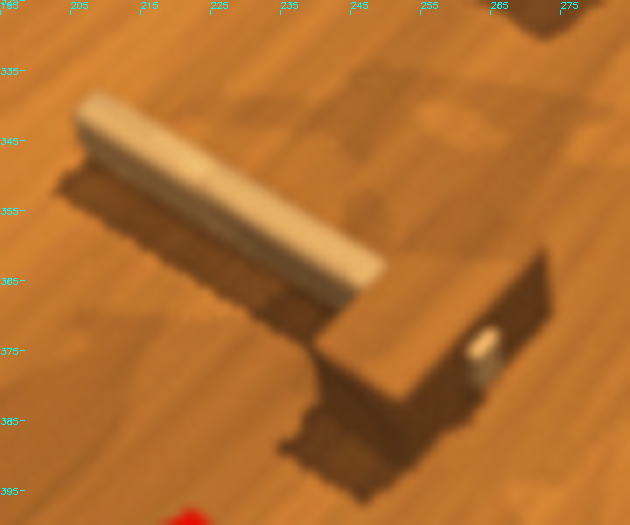

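```bash
python3 - <<'E'
from h import *
np.set_printoptions(precision=4,suppress=True)
for n in("scene","top"):
    m=camera_model(n);print(n,-m["R"].T@m["t"])
T=lambda x,y,z,n="top":print(n,(x,y),atz(n,x,y,z))
print("base");T(240.2,269,.015);T(328.6,265.8,.015)
for a in((295.6,267.6),(385,304),(339,225.6)):T(*a,.015,"scene")
print(two((295.6,267.6),(328.6,265.8)),two((339,225.6),(240.2,269)))
print("mallet handle");T(448.6,219.6,.031);T(451.4,265.7,.031);T(208,339.5,.031,"scene");T(247,363,.031,"scene");
print(two((208,339.5),(451.4,265.2)))
print("head");T(435.4,218.5,.04);T(462.5,218.5,.04);T(436,207,.04);T(461.5,206.5,.04)
for a in((240,374.3),(252.4,382.4),(272.9,360.4)):T(*a,.04,"scene")
print(two((240,374.3),(462.5,218.5)),two((252.4,382.4),(461.5,206.5)),two((272.9,360.4),(436,207)))
print("facing end");T(325.3,172.5,.045);T(325.5,189,.045);T(363,288.5,.045,"scene");T(379,295,.045,"scene")
print(two((363,288.5),(325.5,189)),two((379,295),(325.3,172.5)))
D=np.load("pics/top0.npy");
for a in((448.8,225),(450.3,245),(448.8,212),(300,181),(300,240)):print(a,dep("top",*a,D))
E
```

```text
scene [ 1.0663 -0.8786  0.8514]
top [ 0.2474 -0.076   1.3018]
base
top (240.2, 269) [0.4514 0.1624 0.015 ]
top (328.6, 265.8) [ 0.4581 -0.0878  0.015 ]
scene (295.6, 267.6) [ 0.4658 -0.0856  0.015 ]
scene (385, 304) [ 0.7486 -0.0771  0.015 ]
scene (339, 225.6) [0.4604 0.1657 0.015 ]
(array([ 0.4613, -0.0854,  0.0119]), np.float64(0.007083005755969329)) (array([0.4554, 0.166 , 0.0116]), np.float64(0.008771847576658859))
mallet handle
top (448.6, 219.6) [ 0.5857 -0.434   0.031 ]
top (451.4, 265.7) [ 0.4516 -0.433   0.031 ]
scene (208, 339.5) [ 0.4579 -0.4321  0.031 ]
scene (247, 363) [ 0.5803 -0.4326  0.031 ]
(array([ 0.4547, -0.4322,  0.0287]), np.float64(0.004004486287656385))
head
top (435.4, 218.5) [ 0.5868 -0.3936  0.04  ]
top (462.5, 218.5) [ 0.5862 -0.4721  0.04  ]
top (436, 207) [ 0.6209 -0.3975  0.04  ]
top (461.5, 206.5) [ 0.622 -0.472  0.04 ]
scene (240, 374.3) [ 0.5928 -0.4693  0.04  ]
scene (252.4, 382.4) [ 0.6287 -0.4703  0.04  ]
scene (272.9, 360.4) [ 0.6292 -0.3995  0.04  ]
(array([ 0.5891, -0.4705,  0.0377]), np.float64(0.006599912146212526)) (array([ 0.6249, -0.4708,  0.0369]), np.float64(0.005981289480748251)) (array([ 0.6244, -0.3975,  0.0339]), np.float64(0.00456169678231598))
facing end
top (325.3, 172.5) [ 0.726  -0.0813  0.045 ]
top (325.5, 189) [ 0.6758 -0.0813  0.045 ]
scene (363, 288.5) [ 0.6855 -0.0858  0.045 ]
scene (379, 295) [ 0.7321 -0.0848  0.045 ]
(array([ 0.6804, -0.08  ,  0.0371]), np.float64(0.0045035996606409435)) (array([ 0.7291, -0.0806,  0.0396]), np.float64(0.002468527304525434))
(448.8, 225) [ 0.569  -0.4327  0.0337]
(450.3, 245) [ 0.5106 -0.4332  0.0331]
(448.8, 212) [ 0.6065 -0.4344  0.0375]
(300, 181) [ 0.7018 -0.0081  0.0423]
(300, 240) [ 0.5337 -0.0069  0.0146]
```

```bash
python3 -c "
import workcell as w;print([x for x in dir(w) if x[0]!='_'])
print(w.finger_overhang if hasattr(w,'finger_overhang') else '')"; python3 -m creep '[[0,0,0.117,0,0,0,0],[0,0,0.117,0,0,0,0],[0,0,0.117,0,0,0,0],[0,0,0,20,-10,0,0]]' 40
```

```text
['MotionError', 'camera', 'camera_model', 'finger_overhang', 'get_obs', 'hand_in']
0.025
clock: 0.5
position: [0.2321, -0.5779, 0.2558]
ee_rot: [1.0, -0.004, -0.001, 0.0]
ft_force: [-0.6, -0.1, 0.9]
grip_width: 1.0
```

```bash
python3 -m creep '[[0,0,0,40,-18,0,0],[0,0,0,40,-18,0,0],[0,0,0,40,-18,0,0],[0,0,0,40,-18,0,0],[0,0,0,40,-18,20,0],[0,0,0,40,-18,30,0],[0,0,0,40,-18,30,0],[0,0,0,36,-18,30,0]]'
python3 -m creep '[[0,0,0,0,0,0,0]]'
```

```text
clock: 1.3
position: [0.5478, -0.4338, 0.1487]
ee_rot: [1.0, 0.0, 0.0, 0.0]
ft_force: [0.5, -0.6, 0.1]
grip_width: 1.002
clock: 1.4
position: [0.5502, -0.4272, 0.1437]
ee_rot: [1.0, 0.005, -0.002, -0.004]
ft_force: [-0.8, 0.8, -1.0]
grip_width: 1.003
```

```bash
python3 - <<'E'
from h import *
for i in range(3):
    o=get_obs();print(o["position"],o["ee_rot"])
t,_=camera("top");s,_=camera("scene");o=get_obs();print(o["position"],o["ee_rot"])
crop(t,400,180,100,100,6,"pics/a1.png");crop(s,180,270,110,120,5,"pics/a2.png")
E
```

```text
[ 0.55019314 -0.42716421  0.14367358] [ 0.99997834  0.00470851 -0.00197176 -0.00415417]
[ 0.55019314 -0.42716421  0.14367358] [ 0.99997834  0.00470851 -0.00197176 -0.00415417]
[ 0.55019314 -0.42716421  0.14367358] [ 0.99997834  0.00470851 -0.00197176 -0.00415417]
[ 0.54676423 -0.4332839   0.148254  ] [ 9.99997889e-01  1.50181512e-03 -1.05596019e-03 -9.22307496e-04]
```

View pics/a1.png

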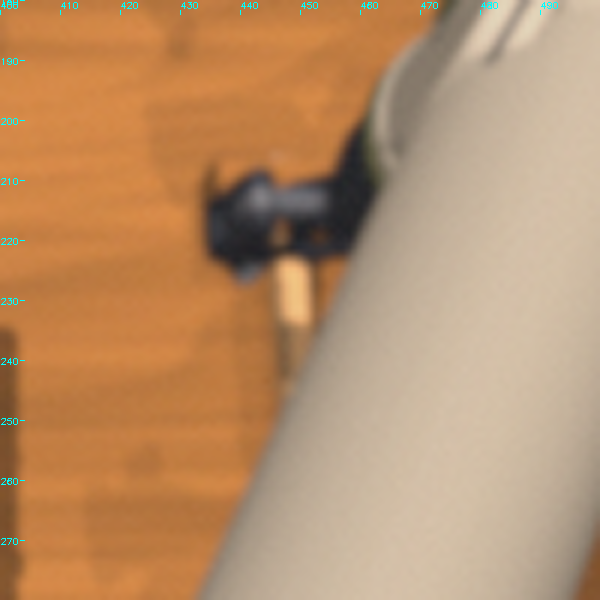

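View pics/a2.png

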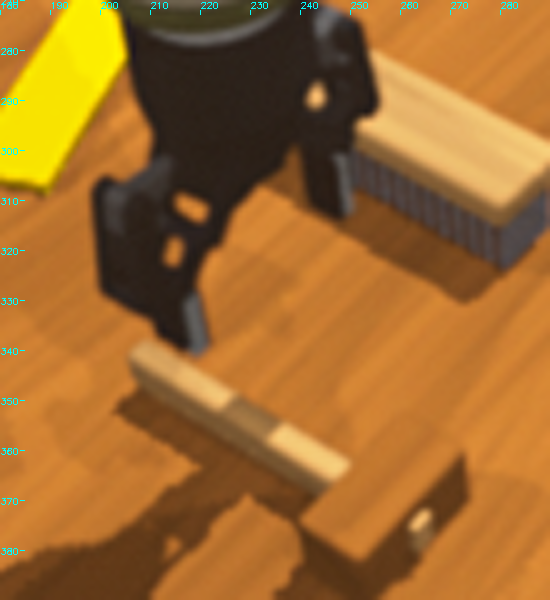

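```bash
python3 -m creep '[[0,0,0,3,0,25,0],[0,0,0,3,0,25,0],[0,0,0,0,0,25,0],[0,0,0,0,0,20,0],[0,0,0,0,0,15,0],[0,0,0,0,0,7,0],[0,0,0,0,0,0,0],[0,0,0,0,0,0,0]]'
```

```text
clock: 2.3
position: [0.5528, -0.4353, 0.0343]
ee_rot: [1.0, 0.0, 0.001, 0.001]
ft_force: [-0.4, -0.1, -0.4]
grip_width: 1.0
```

```bash
python3 -m creep '[[0,0,0,0,0,3,0],[0,0,0,0,0,0,255],[0,0,0,0,0,0,255],[0,0,0,0,0,0,255],[0,0,0,0,0,0,255],[0,0,0,0,0,0,255],[0,0,0,0,0,0,255],[0,0,0,0,0,0,255]]' 60
```

```text
clock: 3.1
position: [0.5525, -0.4347, 0.0302]
ee_rot: [1.0, 0.0, 0.0, 0.0]
ft_force: [0.7, 1.7, 2.2]
grip_width: 0.167
```

```bash
python3 -m creep '[[0,0,0,0,0,-10,255],[0,0,0,0,0,-20,255],[0,0,0,0,0,-30,255],[0,0,0,0,0,-30,255],[0,0,0,0,0,-10,255],[0,0,0,0,0,0,255]]'; python3 - <<'E'
from h import *
D=np.load("pics/top0.npy");S=np.load("pics/scene0.npy")
for a in((362,92),(362,163),(362,150),(440,163),(359,140)):print("bin",a,dep("top",*a,D))
for a in((386,309),(332,378)):print("bin s",a,dep("scene",*a,S))
for a in((389,230),(389,319),(380,260),(398,260)):print("brush",a,dep("top",*a,D))
t,_=camera("top");s,_=camera("scene");o=get_obs();print(o["position"],o["ee_rot"],o["ft_force"])
crop(s,180,240,120,130,5,"pics/b2.png")
E
```

```text
clock: 3.7
position: [0.5531, -0.4352, 0.132]
ee_rot: [1.0, 0.0, 0.001, 0.001]
ft_force: [-0.3, 0.3, -1.0]
grip_width: 0.164
bin (362, 92) [ 0.94512497 -0.18897519  0.1143664 ]
bin (362, 163) [ 7.72790422e-01 -1.92368691e-01 -4.94425411e-04]
bin (362, 150) [ 0.78219026 -0.18684856  0.0748188 ]
bin (440, 163) [ 0.77100419 -0.42902109  0.00157439]
bin (359, 140) [ 0.84387812 -0.18473532  0.00852063]
bin s (386, 309) [ 0.79778994 -0.19145544  0.12060772]
bin s (332, 378) [ 0.79265594 -0.41426911  0.11622979]
brush (389, 230) [ 0.55095687 -0.25720751  0.05387802]
brush (389, 319) [ 0.30493988 -0.24702751  0.05987782]
brush (380, 260) [ 0.46621601 -0.22890759  0.05446873]
brush (398, 260) [ 4.75097131e-01 -2.87400231e-01  3.82186602e-04]
[ 0.55185977 -0.43432337  0.12870662] [ 9.99999583e-01  4.53213120e-04 -6.82315942e-04 -4.04521528e-04] [-1.1845002   0.45926295 -2.08772176]
```

View pics/b2.png

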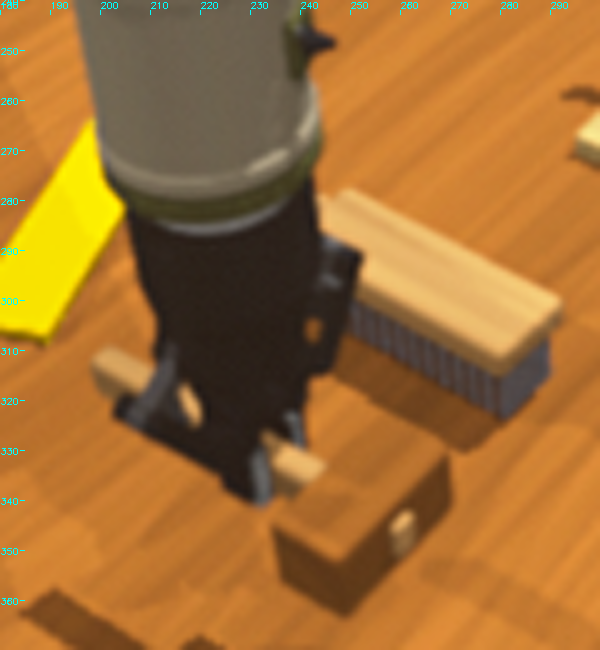

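```bash
python3 -m creep '[[0,0,0,6,-20,0,255],[0,0,0,13,-38,0,255],[0,0,0,14,-38,0,255],[0,0,0,14,-38,0,255],[0,0,0,14,-38,0,255],[0,0,0,14,-38,0,255],[0,0,-0.013,13,-38,0,255],[0,0,-0.013,10,-31,0,255]]'; python3 -m creep '[[0,0,0,0,0,0,255],[0,0,0,0,0,0,255]]';python3 - <<'E'
from h import *
t,_=camera("top");s,_=camera("scene");o=get_obs();print(o["position"],o["ee_rot"],o["ft_force"])
crop(s,280,190,140,120,5,"pics/d1.png");crop(t,260,140,140,120,5,"pics/d2.png")
E
```

```text
clock: 4.6
position: [0.6494, -0.1523, 0.1278]
ee_rot: [1.0, 0.015, -0.001, -0.001]
ft_force: [-1.0, -0.6, -1.6]
grip_width: 0.164
clock: 4.8
position: [0.6491, -0.1544, 0.1281]
ee_rot: [1.0, 0.014, -0.001, -0.0]
ft_force: [0.1, -1.5, -1.2]
grip_width: 0.163
[ 0.64883146 -0.15686951  0.1286622 ] [ 9.99919849e-01  1.26135996e-02 -1.06198555e-03  2.54009910e-04] [ 0.18386949 -0.6366282  -1.30257657]
```

View pics/d1.png

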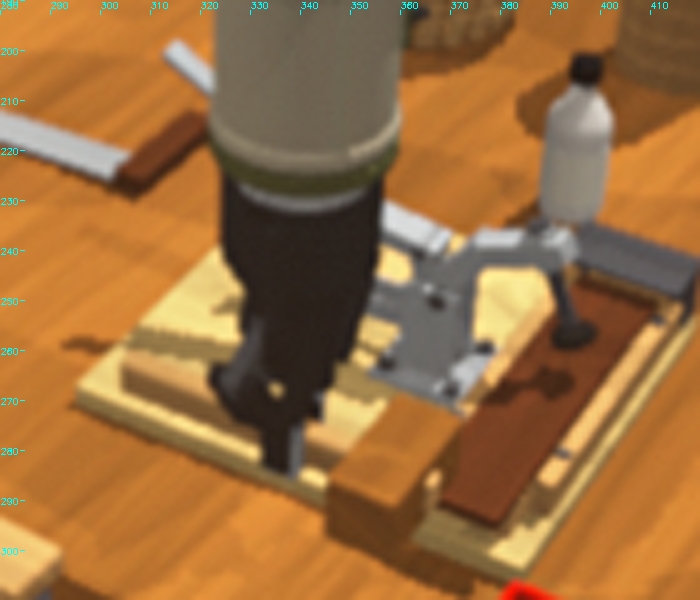

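View pics/d2.png

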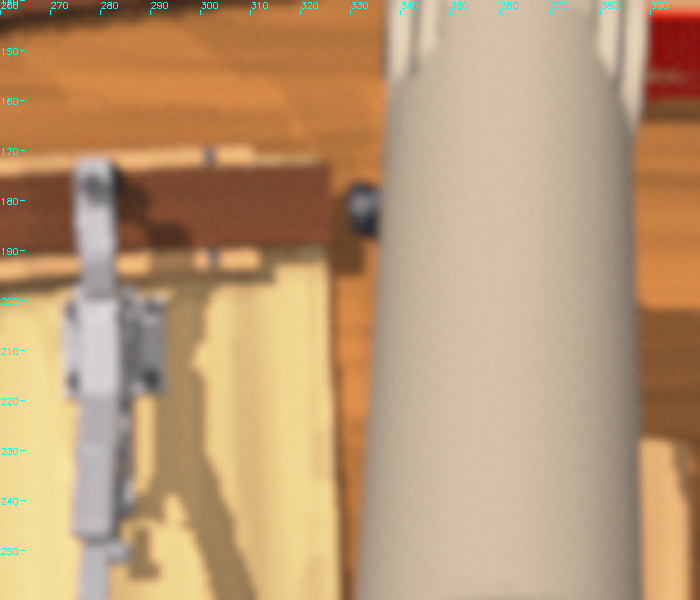

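```bash
python3 -m creep '[[0,0,0,1,0,20,255],[0,0,0,1,0,20,255],[0,0,0,0,0,20,255],[0,0,0,0,0,10,255],[0,0,0,0,0,3,255],[0,0,0,0,0,0,255],[0,0,0,0,0,0,255]]';python3 - <<'E'
from h import *
s,_=camera("scene");o=get_obs();print(o["position"],o["ee_rot"],o["ft_force"])
crop(s,290,210,140,120,5,"pics/e1.png")
E
```

```text
clock: 5.6
position: [0.6523, -0.1558, 0.0581]
ee_rot: [1.0, 0.013, 0.001, 0.0]
ft_force: [-0.9, 0.4, -1.4]
grip_width: 0.162
[ 0.65239246 -0.15570345  0.05813653] [9.99911446e-01 1.32791121e-02 8.42772017e-04 2.33377848e-04] [-0.76647272  0.38130532 -1.33282286]
```

View pics/e1.png

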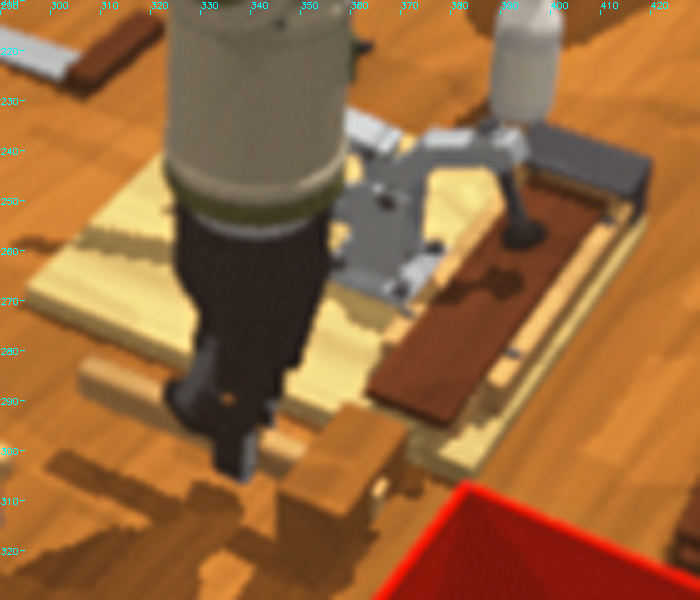

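```bash
python3 -m creep '[[0,0,0,0,-12,0,255],[0,0,0,0,-10,0,255],[0,0,0,0,-6,0,255],[0,0,0,0,-6,0,255],[0,0,0,0,-6,0,255],[0,0,0,0,6,0,255],[0,0,0,0,0,0,255]]';python3 - <<'E'
from h import *
s,_=camera("scene");o=get_obs();print(o["position"],o["ee_rot"],o["ft_force"])
crop(s,290,210,140,120,5,"pics/f1.png")
E
```

```text
clock: 6.35
position: [0.6508, -0.1229, 0.057]
ee_rot: [1.0, 0.013, -0.0, 0.0]
ft_force: [0.5, -1.8, -0.9]
grip_width: 0.162
[ 0.65074462 -0.1227977   0.05691681] [ 9.99919452e-01  1.26856746e-02 -5.12583059e-05  3.99629651e-04] [-0.97927487  0.00789316 -1.18243629]
```

View pics/f1.png

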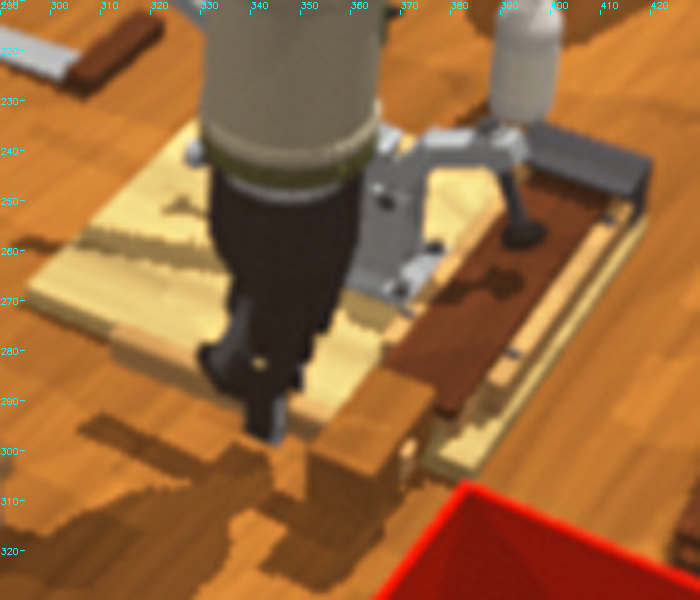

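```bash
python3 -m creep '[[0,0,0,0,-6,0,255],[0,0,0,0,-5,0,255],[0,0,0,0,-3,0,255],[0,0,0,0,5,0,255],[0,0,0,0,-5,0,255],[0,0,0,0,-3,0,255],[0,0,0,0,-2,0,255]]';python3 -m creep '[[0,0,0,0,0,0,255]]'
```

```text
clock: 7.1
position: [0.6504, -0.1021, 0.057]
ee_rot: [1.0, 0.013, 0.0, 0.0]
ft_force: [0.6, -1.0, -0.4]
grip_width: 0.162
clock: 7.2
position: [0.6504, -0.1021, 0.057]
ee_rot: [1.0, 0.014, 0.0, 0.0]
ft_force: [0.4, -0.6, -1.7]
grip_width: 0.162
```

```bash
python3 -m creep '[[0,0,0,0,-2,0,255]]';python3 -m creep '[[0,0,0,0,-2,0,255]]'
```

```text
clock: 7.3
position: [0.6502, -0.1017, 0.057]
ee_rot: [1.0, 0.013, -0.0, 0.001]
ft_force: [-0.1, -7.6, -0.3]
grip_width: 0.164
clock: 7.4
position: [0.6501, -0.1014, 0.0571]
ee_rot: [1.0, 0.012, -0.0, 0.002]
ft_force: [-0.5, -12.0, -0.7]
grip_width: 0.164
```

```bash
python3 -m creep '[[0,0,0,0,-2,0,255],[0,0,0,0,0,0,255]]';python3 -m creep '[[0,0,0,0,4,0,255],[0,0,0,0,10,0,255],[0,0,0,0,25,0,255],[0,0,0,0,25,-15,255],[0,0,0,0,10,-30,255],[0,0,0,0,0,-30,255],[0,0,0,0,0,0,255],[0,0,0,0,0,0,255]]'; python3 - <<'E'
from h import *
t,D=camera("top");s,_=camera("scene");o=get_obs();print(o["position"],o["ee_rot"],o["ft_force"]);np.save("pics/g.npy",D)
crop(s,320,220,110,90,7,"pics/g1.png");crop(t,230,155,110,60,7,"pics/g2.png")
E
```

```text
clock: 7.6
position: [0.6499, -0.1012, 0.0572]
ee_rot: [1.0, 0.011, -0.0, 0.003]
ft_force: [0.4, -11.6, -1.9]
grip_width: 0.162
clock: 8.4
position: [0.6526, -0.1703, 0.1325]
ee_rot: [1.0, 0.014, 0.001, -0.0]
ft_force: [-0.7, -0.4, -2.7]
grip_width: 0.165
[ 0.65155592 -0.16996964  0.13071833] [ 9.99905550e-01  1.37120152e-02 -8.78827664e-04 -3.13799729e-04] [-0.47513306 -0.4521205  -1.63483429]
```

View pics/g1.png

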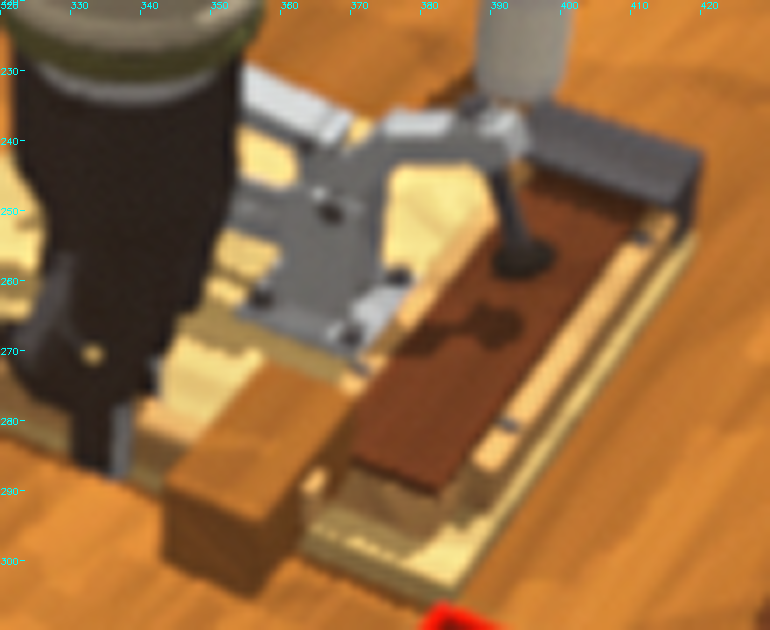

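View pics/g2.png

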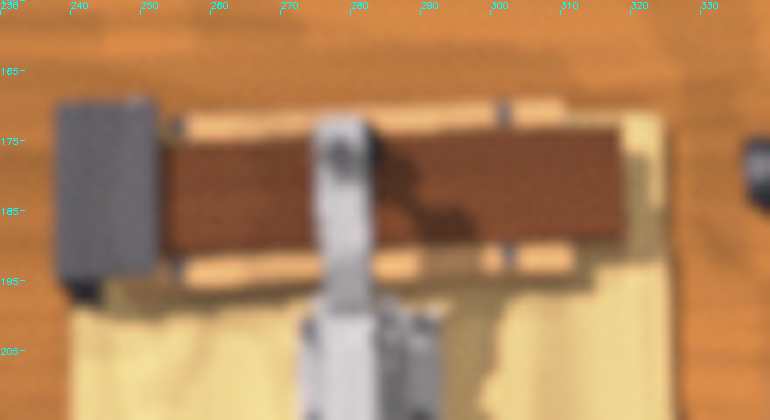

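```bash
python3 - <<'E'
from h import *
print(atz("top",318.3,173.5,.045),atz("top",318.9,188.5,.045),atz("top",324.8,182,.015))
print(atz("scene",320+352/7,220+460/7,.045),atz("scene",320+437/7,220+496/7,.045),"block foot", atz("scene",320+420/7,220+545/7,.015),atz("scene",320+455/7,220+590/7,.015))
E
```

```text
[ 0.72316624 -0.06103058  0.045     ] [ 0.67751724 -0.0624339   0.045     ] [ 0.7077467  -0.07962202  0.015     ]
[ 0.69648768 -0.06569353  0.045     ] [ 0.73249147 -0.06588071  0.045     ] block foot [ 0.72699353 -0.06362364  0.015     ] [ 0.74904656 -0.07806143  0.015     ]
```

```bash
python3 -m creep '[[0,0,0.026,-6,20,0,255],[0,0,0,-13,37,0,255],[0,0,0,-14,37,0,255],[0,0,0,-14,37,0,255],[0,0,0,-14,37,0,255],[0,0,0,-14,37,0,255],[0,0,0,-14,37,0,255],[0,0,0,-10,23,0,255]]'; python3 -m creep '[[0,0,0,0,0,20,255],[0,0,0,0,0,30,255],[0,0,0,0,0,25,255],[0,0,0,0,0,12,255],[0,0,0,0,0,0,255],[0,0,0,0,0,0,255]]'
```

```text
clock: 9.3
position: [0.5507, -0.4398, 0.1306]
ee_rot: [1.0, -0.002, -0.001, 0.0]
ft_force: [0.9, -0.7, -1.2]
grip_width: 0.165
clock: 9.9
position: [0.5541, -0.4361, 0.0457]
ee_rot: [1.0, 0.0, 0.0, 0.0]
ft_force: [0.2, 0.0, -0.6]
grip_width: 0.165
```

Lower slowly the remaining ~15 mm.

```bash
python3 -m creep '[[0,0,0,0,0,6,255],[0,0,0,0,0,4,255],[0,0,0,0,0,3,255],[0,0,0,0,0,0,255]]'; python3 -m creep '[[0,0,0,0,0,2,255],[0,0,0,0,0,0,255]]'
```

```text
clock: 10.3
position: [0.5537, -0.4355, 0.0316]
ee_rot: [1.0, 0.0, -0.0, -0.0]
ft_force: [-0.4, -0.3, -1.2]
grip_width: 0.162
clock: 10.5
position: [0.5541, -0.4358, 0.0303]
ee_rot: [1.0, 0.0, 0.0, 0.0]
ft_force: [0.6, 0.0, -0.6]
grip_width: 0.167
```

```bash
python3 -m creep '[[0,0,0,0,0,0.5,255],[0,0,0,0,0,0,255]]'; python3 -m creep '[[0,0,0,0,0,0,0],[0,0,0,0,0,0,0],[0,0,0,0,0,0,0],[0,0,0,0,0,0,0],[0,0,0,0,0,0,0]]'; python3 -m creep '[[0,0,0,0,0,-15,0],[0,0,0,0,0,-30,0],[0,0,0,0,0,-45,0],[0,0,0,0,0,-45,255],[0,0,0,0,0,-45,255],[0,0,0,0,0,-20,255],[0,0,0,0,0,0,255]]'
```

```text
clock: 10.7
position: [0.5541, -0.4358, 0.0302]
ee_rot: [1.0, 0.0, 0.0, 0.0]
ft_force: [-2.0, 1.3, 3.9]
grip_width: 0.163
clock: 11.2
position: [0.5539, -0.4356, 0.0294]
ee_rot: [1.0, 0.0, -0.0, 0.0]
ft_force: [-0.3, -0.3, 0.3]
grip_width: 0.987
clock: 11.9
position: [0.5552, -0.4365, 0.2356]
ee_rot: [1.0, 0.0, 0.003, 0.002]
ft_force: [-1.1, -0.3, 0.5]
grip_width: 0.328
```

```bash
python3 - <<'E'
from h import *
np.set_printoptions(precision=4,suppress=True)
t,D=camera("top");s,S=camera("scene");o=get_obs();print(o["position"])
print("handle end",two((326.2,205.3),(278.8,247)))
print("tail end",two((315.2,199),(278.6,262.2)))
J=lambda x,y,z,a=.026:[.634+x*np.cos(a)-y*np.sin(a),.0433+x*np.sin(a)+y*np.cos(a),z]
P=[J(-.142,0,.168),J(-.154,0,.170),J(-.174,0,.168),J(.07,-.110,.045)]
print(np.array(P),proj("top",P),proj("scene",P))
for a in((279,244),(279,240),(279,258)):print("D",dep("top",*a,D))
crop(t,225,160,115,115,5,"pics/i1.png");crop(s,290,180,140,115,5,"pics/i2.png")
cv2.imwrite("pics/i3.png",s)
E
```

```text
[ 0.5539 -0.4356  0.2304]
handle end (array([0.485 , 0.0404, 0.1668]), np.float64(0.006582661015097569))
tail end (array([0.4458, 0.0405, 0.1745]), np.float64(0.00889552874999295))
[[ 0.492   0.0396  0.168 ]
 [ 0.4801  0.0393  0.17  ]
 [ 0.4601  0.0388  0.168 ]
 [ 0.7068 -0.0648  0.045 ]] [[278.2569 243.1499]
 [278.2494 247.6596]
 [278.451  255.6461]
 [319.6628 178.8244]] [[327.0253 206.0821]
 [323.4353 204.3133]
 [317.5061 202.9677]
 [373.9031 286.9847]]
D [0.4895 0.0375 0.1697]
D [0.5008 0.0381 0.1652]
D [0.4532 0.0369 0.1726]
```

View pics/i1.png

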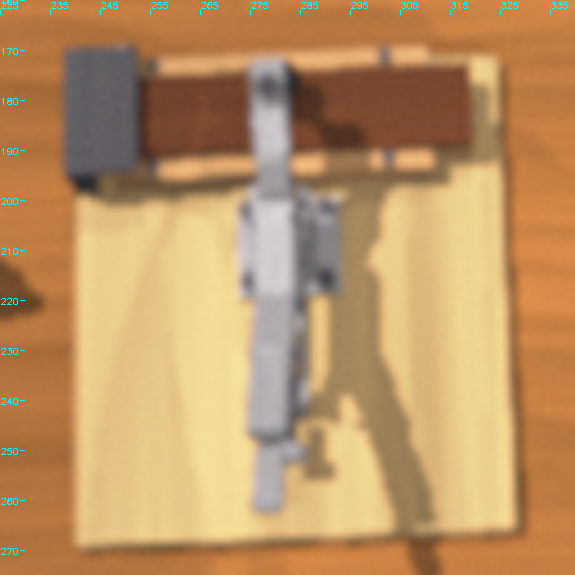

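View pics/i2.png

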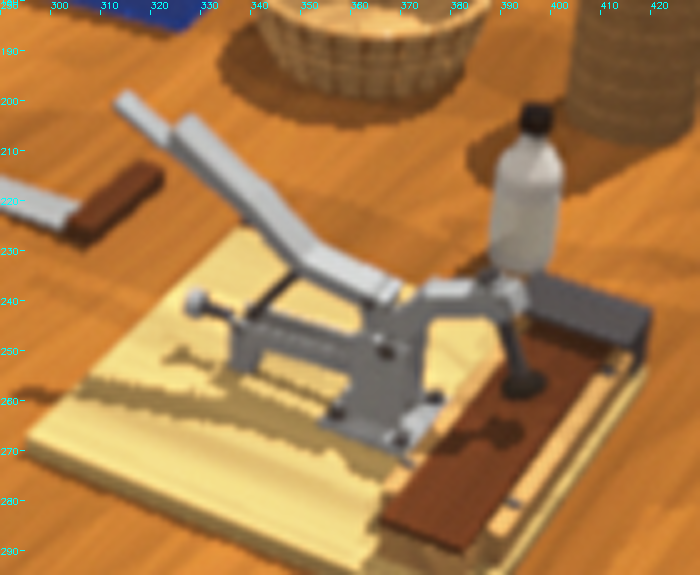

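View pics/i3.png

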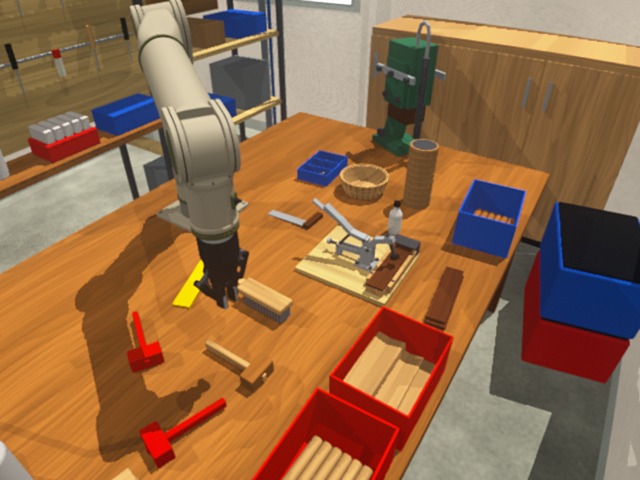

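```bash
python3 -m creep '[[0,0,0,-3,-25,-10,255],[0,0,0,-5,-40,-10,255],[0,0,0,-5,-40,-10,255],[0,0,0,-5,-40,0,255],[0,0,0,-5,-40,0,255],[0,0,0,-5,-40,0,255],[0,0,0,-5,-40,0,255],[0,0,0,-5,-40,0,255]]' 60; python3 -m creep '[[0,0,0,-5,-40,0,255],[0,0,0,-5,-40,0,255],[0,0,0,-5,-40,0,255],[0,0,0,-4,-30,0,255],[0,0,0,0,-21,0,255],[0,0,0,0,0,0,255],[0,0,0,0,0,0,255]]'
```

```text
clock: 12.8
position: [0.5145, -0.129, 0.2582]
ee_rot: [1.0, 0.0, -0.001, -0.0]
ft_force: [1.5, 0.4, 0.2]
grip_width: 0.004
clock: 13.5
position: [0.496, 0.0401, 0.2586]
ee_rot: [1.0, 0.001, -0.001, 0.0]
ft_force: [0.1, -0.0, 0.6]
grip_width: -0.002
```

```bash
python3 -m creep '[[0,0,0,2,0,20,255],[0,0,0,0,0,25,255],[0,0,0,0,0,10,255],[0,0,0,0,0,0,255]]'; python3 -m creep '[[0,0,0,0,0,8,255],[0,0,0,0,0,8,255],[0,0,0,0,0,4,255],[0,0,0,0,0,0,255]]';python3 - <<'E'
from h import *
s,S=camera("scene");o=get_obs();print(o["position"],o["ft_force"])
crop(s,280,150,140,115,5,"pics/j2.png")
E
```

```text
clock: 13.9
position: [0.4976, 0.0392, 0.203]
ee_rot: [1.0, -0.0, -0.002, 0.0]
ft_force: [0.7, -0.0, 0.3]
grip_width: 0.001
clock: 14.3
position: [0.4993, 0.0402, 0.1852]
ee_rot: [1.0, 0.0, 0.001, 0.0]
ft_force: [0.7, -1.2, 7.1]
grip_width: 0.001
[0.49932968 0.04020718 0.18541881] [-1.07978948 -0.95624417  6.52731464]
```

View pics/j2.png

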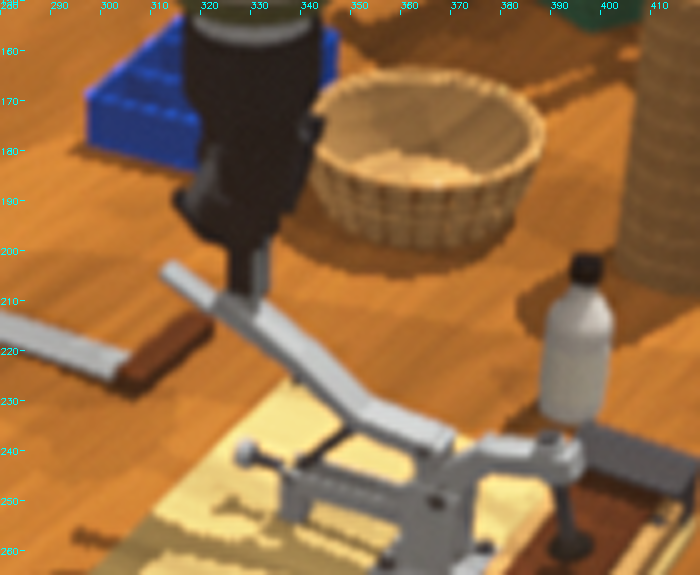

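In contact on the handle's end, 7 N, handle moving. Continue down.

```bash
python3 -m creep '[[0,0,0,0,0,6,255],[0,0,0,0,0,6,255],[0,0,0,0,0,6,255],[0,0,0,0,0,6,255]]'; python3 -m creep '[[0,0,0,0,0,6,255],[0,0,0,0,0,6,255],[0,0,0,0,0,4,255]]'
```

```text
clock: 14.75
position: [0.4991, 0.0403, 0.1612]
ee_rot: [1.0, 0.0, 0.001, 0.0]
ft_force: [-0.9, 0.5, 3.8]
grip_width: -0.001
clock: 15.05
position: [0.4985, 0.0403, 0.1445]
ee_rot: [1.0, 0.0, 0.0, 0.0]
ft_force: [-2.9, -0.8, 6.5]
grip_width: 0.001
```

```bash
python3 -m creep '[[0,0,0,0,0,4,255],[0,0,0,0,0,4,255],[0,0,0,0,0,2,255]]'; python3 -m creep '[[0,0,0,0,0,3,255],[0,0,0,0,0,2,255]]'; python3 -m creep '[[0,0,0,0,0,2,255],[0,0,0,0,0,2,255]]'
```

```text
clock: 15.35
position: [0.4985, 0.0403, 0.1341]
ee_rot: [1.0, 0.0, -0.0, 0.0]
ft_force: [-1.1, 0.3, 2.1]
grip_width: -0.0
clock: 15.55
position: [0.4986, 0.0403, 0.1291]
ee_rot: [1.0, 0.0, 0.0, -0.0]
ft_force: [-0.0, 0.2, -0.3]
grip_width: 0.002
clock: 15.75
position: [0.4986, 0.0403, 0.1253]
ee_rot: [1.0, 0.0, 0.0, 0.0]
ft_force: [0.2, 0.9, -1.5]
grip_width: 0.0
```

```bash
python3 -m creep '[[0,0,0,0,0,0,255],[0,0,0,0,0,-10,255],[0,0,0,0,0,-25,255],[0,0,0,0,0,-40,255],[0,0,0,0,0,-40,255],[0,0,0,-15,0,-10,0],[0,0,0,-15,0,0,0],[0,0,0,-10,0,0,0]]';python3 - <<'E'
from h import *
t,D=camera("top");s,S=camera("scene");o=get_obs();print(o["clock"],o["position"],o["ft_force"])
crop(s,280,170,140,115,5,"pics/k2.png")
crop(t,225,160,115,115,5,"pics/k1.png")
E
```

```text
clock: 16.55
position: [0.458, 0.0404, 0.2517]
ee_rot: [1.0, 0.0, 0.001, 0.0]
ft_force: [0.4, -0.3, 0.5]
grip_width: 0.501
16.65 [0.45779139 0.04028223 0.25098343] [-0.01415735  0.32756893 -0.98483287]
```

View pics/k2.png

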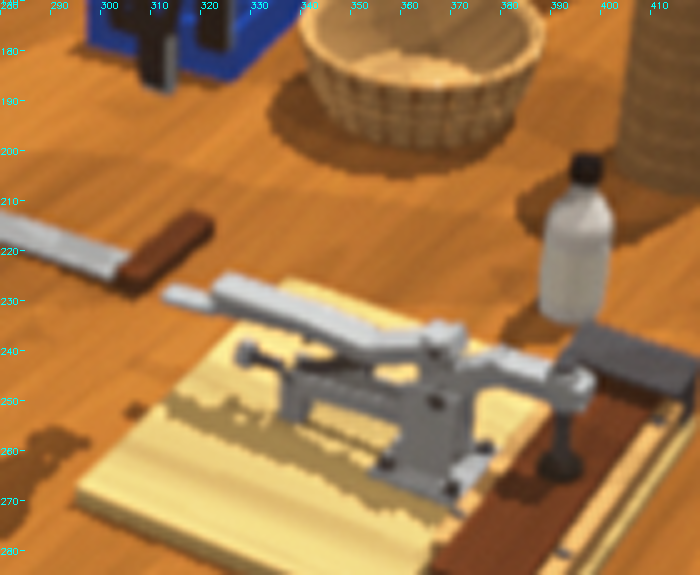

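View pics/k1.png

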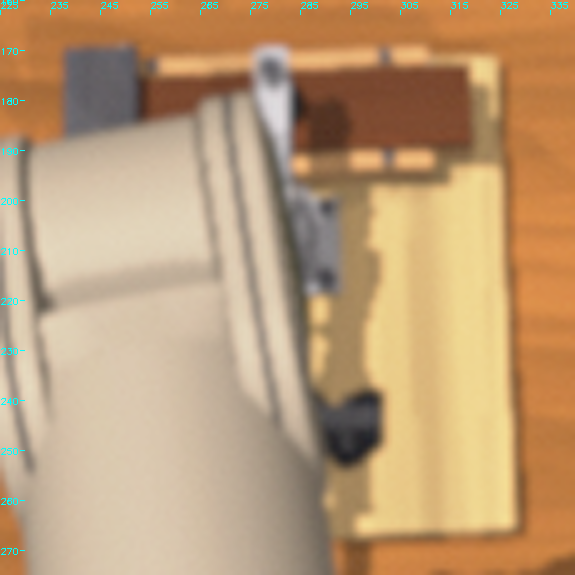

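```bash
for i in 1 2 3 4 5; do python3 -m creep '[[0,0,0,0,0,0,0],[0,0,0,0,0,0,0],[0,0,0,0,0,0,0],[0,0,0,0,0,0,0],[0,0,0,0,0,0,0],[0,0,0,0,0,0,0],[0,0,0,0,0,0,0],[0,0,0,0,0,0,0]]' | head -2; done
python3 - <<'E'
from h import *
np.set_printoptions(precision=4,suppress=True)
t,D=camera("top");s,S=camera("scene")
J=lambda x,y,z,a=.026:[.634+x*np.cos(a)-y*np.sin(a),.0433+x*np.sin(a)+y*np.cos(a),z]
P=[J(-.192,0,.076),J(-.174,0,.076),J(-.156,0,.076),J(-.154,0,.095)]
print(np.array(P),proj("scene",P))
crop(s,295,210,60,45,10,"pics/l2.png")
for a in ((314,228.7),(321,230)): print(atz("scene",*a,.076),dep("scene",*a,S))
E
```

```text
clock: 17.45
position: [0.4585, 0.0403, 0.2505]
clock: 18.25
position: [0.4585, 0.0403, 0.2505]
clock: 19.05
position: [0.4585, 0.0403, 0.2505]
clock: 19.85
position: [0.4585, 0.0403, 0.2505]
clock: 20.65
position: [0.4585, 0.0403, 0.2505]
[[0.4421 0.0383 0.076 ]
 [0.4601 0.0388 0.076 ]
 [0.4781 0.0392 0.076 ]
 [0.4801 0.0393 0.095 ]] [[312.5028 227.2202]
 [317.5589 229.0268]
 [322.6747 230.8549]
 [323.2841 225.8309]]
[0.4502 0.0343 0.076 ] [0.4515 0.0324 0.0776]
[0.4715 0.0402 0.076 ] [0.4759 0.0334 0.0817]
```

View pics/l2.png

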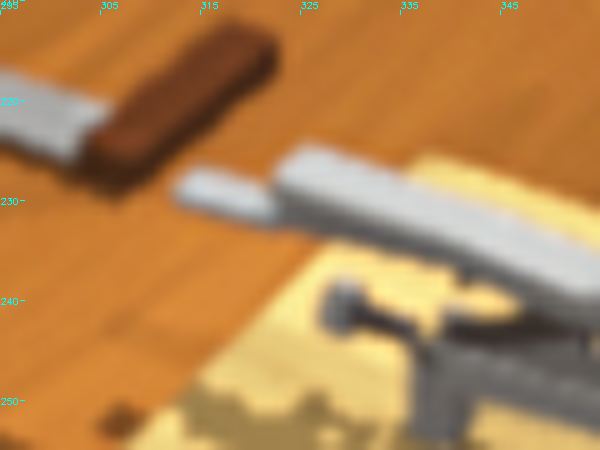

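```bash
python3 - <<'E'
from h import *
print(two((327.5,241),(283.5,250.5)),atz("scene",327.5,241,.06),atz("top",283.5,250.5,.06))
E
```

```text
(array([0.49699883, 0.0370473 , 0.04734991]), np.float64(0.0001871003045375336)) [0.50590138 0.02256047 0.06      ] [0.49455392 0.03596842 0.06      ]
```

```bash
python3 -m creep '[[0,0,0,0,0.5,25,0],[0,0,0,0,0.5,40,0],[0,0,0,0,0,40,0],[0,0,0,0,0,35,0],[0,0,0,0,0,20,0],[0,0,0,0,0,10,0],[0,0,0,0,0,0,0],[0,0,0,0,0,0,0]]' 30; python3 - <<'E'
from h import *
s,S=camera("scene");o=get_obs();print(o["clock"],o["position"],o["ft_force"])
crop(s,270,160,110,100,6,"pics/m2.png")
E
```

```text
clock: 21.55
position: [0.4592, 0.0394, 0.0814]
ee_rot: [1.0, 0.0, 0.001, -0.0]
ft_force: [1.1, -0.0, -0.3]
grip_width: 1.0
21.6 [0.45944514 0.03939731 0.08170567] [-1.22099969 -0.62096463  0.1181436 ]
```

View pics/m2.png

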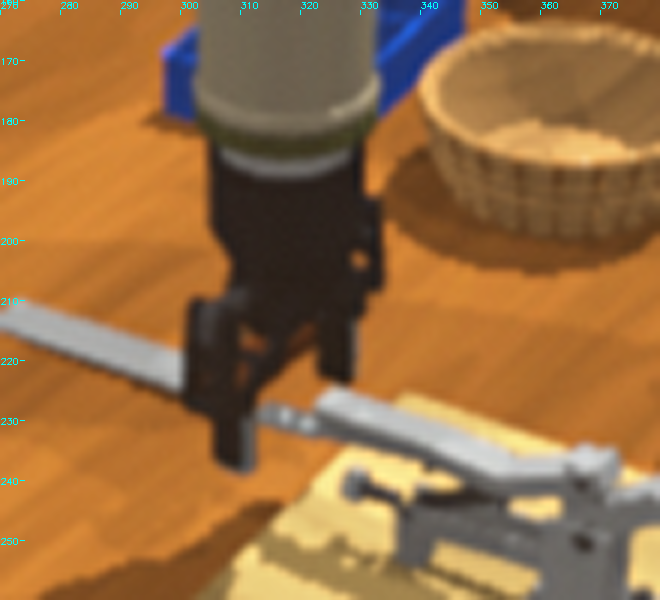

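```bash
python3 -m creep '[[0,0,0,0,0,2,200],[0,0,0,0,0,0,255],[0,0,0,0,0,0,255],[0,0,0,0,0,0,255],[0,0,0,0,0,0,255],[0,0,0,0,0,0,255],[0,0,0,0,0,0,255]]' 30
```

```text
clock: 22.3
position: [0.4586, 0.0398, 0.0786]
ee_rot: [1.0, 0.001, 0.0, -0.0]
ft_force: [0.2, 3.5, 0.6]
grip_width: 0.18
```

```bash
python3 -m creep '[[0,0,0,0,0,-6,255],[0,0,0,0,0,-6,255],[0,0,0,0,0,-6,255],[0,0,0,0,0,-4,255]]'
```

```text
clock: 22.7
position: [0.4583, 0.0396, 0.1011]
ee_rot: [1.0, 0.001, -0.0, -0.0]
ft_force: [-0.1, 5.5, -3.1]
grip_width: 0.179
```

```bash
python3 -m creep '[[0,0,0,0,0,-4,255],[0,0,0,0,0,-4,255],[0,0,0,0,0,-8,255],[0,0,0,0,0,-14,255],[0,0,0,0,0,-14,255],[0,0,0,0,0,-14,255],[0,0,0,0,0,-10,255],[0,0,0,0,0,-4,255]]';python3 - <<'E'
from h import *
s,S=camera("scene");o=get_obs();print(o["clock"],o["position"],o["ft_force"],o["grip_width"])
crop(s,270,140,150,120,5,"pics/n2.png")
E
```

```text
clock: 23.5
position: [0.4602, 0.0396, 0.1743]
ee_rot: [1.0, 0.0, 0.002, -0.0]
ft_force: [10.9, 5.1, -8.6]
grip_width: 0.178
23.55 [0.46036609 0.03959532 0.17434426] [ 4.29113857  4.34227864 -4.77737454] 0.1755871489496672
```

View pics/n2.png

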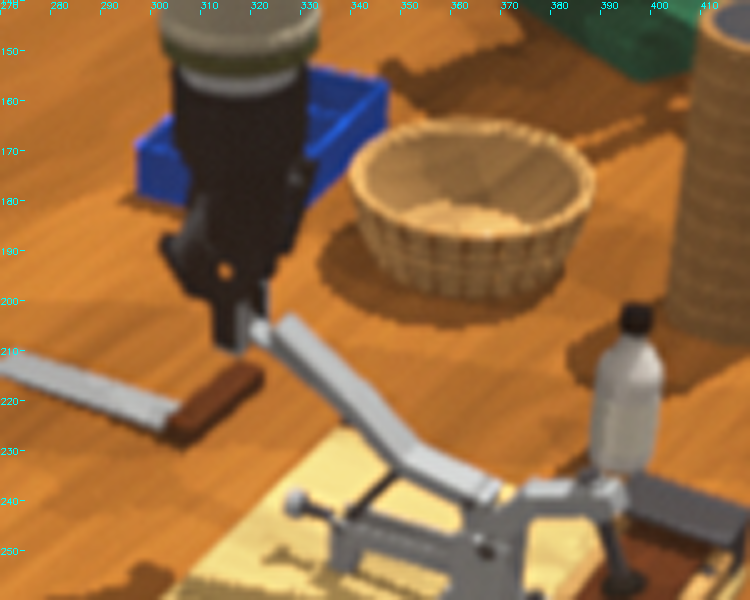

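```bash
python3 -m creep '[[0,0,0,0,0,0,100],[0,0,0,0,0,0,0],[0,0,0,0,0,0,0],[0,0,0,0,0,0,0],[0,0,0,0,0,-15,0],[0,0,0,0,0,-40,0],[0,0,0,0,0,-45,0],[0,0,0,0,0,-45,0]]';python3 -m creep '[[0,0,0,0,0,-20,0],[0,0,0,0,40,0,0],[0,0,0,0,45,0,0],[0,0,0,0,45,0,0],[0,0,0,0,45,0,0],[0,0,0,0,45,0,0],[0,0,0,0,40,0,0],[0,0,0,0,20,0,0]]';python3 -m creep '[[0,0,0,0,0,0,0],[0,0,0,0,0,0,0],[0,0,0,0,0,0,0],[0,0,0,0,0,0,0],[0,0,0,0,0,0,0]]'
python3 - <<'E'
from h import *
t,D=camera("top");s,S=camera("scene");o=get_obs();print(o["clock"],o["position"],o["ft_force"])
crop(s,290,180,140,115,5,"pics/o2.png")
crop(t,225,160,115,115,5,"pics/o1.png");cv2.imwrite("pics/o3.png",t);cv2.imwrite("pics/o4.png",s)
E
```

```text
clock: 24.35
position: [0.458, 0.0391, 0.319]
ee_rot: [1.0, 0.0, -0.0, 0.0]
ft_force: [0.9, -0.8, 0.7]
grip_width: 1.004
clock: 25.15
position: [0.4575, -0.2448, 0.337]
ee_rot: [1.0, -0.002, -0.001, 0.0]
ft_force: [0.6, -0.0, -0.1]
grip_width: 1.002
clock: 25.65
position: [0.4589, -0.2399, 0.3376]
ee_rot: [1.0, 0.001, 0.0, 0.0]
ft_force: [-0.7, -1.1, 0.2]
grip_width: 1.0
25.75 [ 0.45883738 -0.24024973  0.33761398] [-0.30236496  0.98846433 -0.14499941]
```

View pics/o2.png

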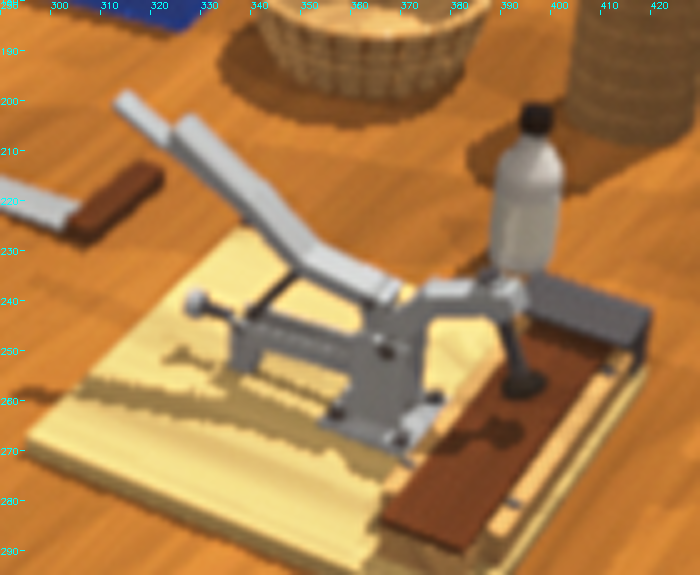

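View pics/o1.png

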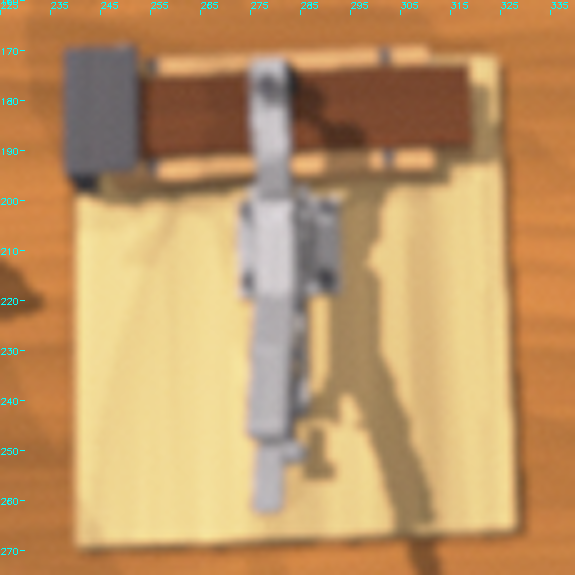

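View pics/o3.png

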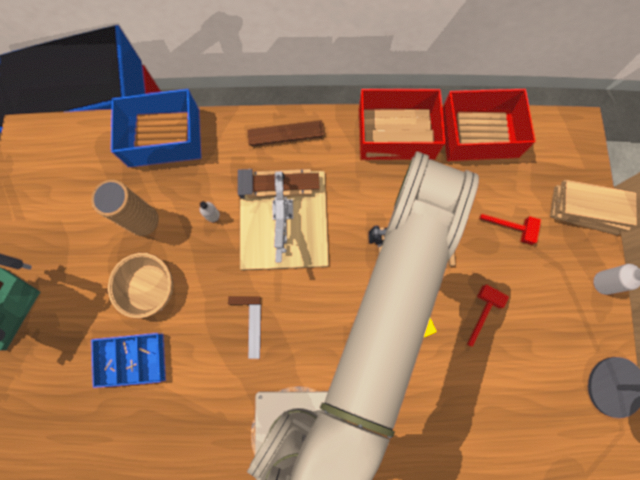

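View pics/o4.png

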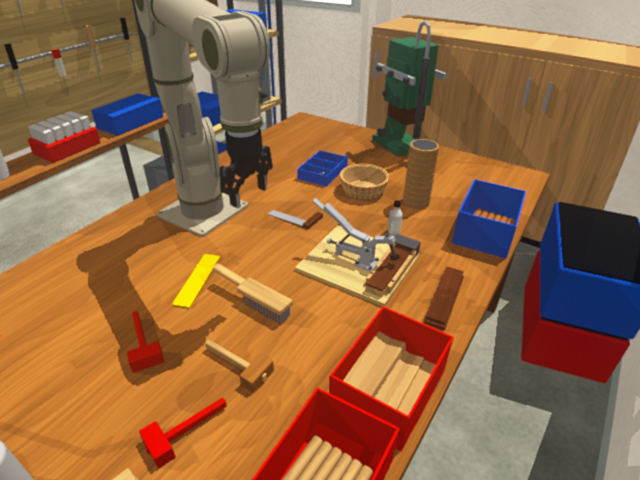

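The clamp is fully open, matching the pictures from the start: handle end at scene (328,203) and tail end at (315,199). The facing's end is flush at top (318.6,181), the mallet lies flat at scene (240,365), and the bystanders haven't moved. The arm is clear, so I'm handing in.

```bash
python3 -c "
from workcell import *
print(hand_in())"
```

```text
the job is handed in; nothing more can be done
None
```

The whole job was done in the order asked and handed in at about 26 s of the 72 s allowed.

- **Facing:** I tapped it along with the wooden mallet until it stopped firmly, at about 12 N. Its end then lay within about 2–4 mm of the home position, depending on which camera I used. It looked flush with the block.
- **Mallet:** it lies flat on the bench, back where it came from.
- **Clamp locking:** I pushed the handle over centre with about 7 N at most, and it held by itself. It stayed locked and untouched for about 5 s.
- **Release:** I pinched the lever's tail and lifted it, and the clamp sprang fully open.

My last pictures match the starting ones for the clamp and the bystanders, though the arm hid part of the top view. The facing is still home and the arm is touching nothing.

The two cameras disagreed by about 6–7 mm in x. I used the average, and the contacts confirmed it.

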